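# Find the concealed release of the cash drawer and press it

### The job

The shop's cash drawer is shut and has no handle: it opens by a concealed release plate, set flush in a shallow recess somewhere along the bare aluminium inlay on top of the unit. Feel along the inlay with the shut fingertips, find the plate and press it in so that the drawer springs open fully by itself, then take the hand away. Do not touch the drawer itself, and leave the jars and other goods standing where they are: nothing is to be picked up.

Things in the scene. Friction and masses are not known exactly. Their poses are not given: they have to be found in the camera images.
- till: The grey steel case of a cash drawer unit, 320 (its x, depth) x 410 (its y, width) x 90 tall, bolted to the counter, turned by up to 0.2 rad. Origin: centre of its underside; its -x side, the front, faces the robot. Its top cover is at height 90 and is empty over its front half; a jar, a tin and a stamp stand on the rear half.
- inlay_center (a point): Centre of the surface of the long flat bare-aluminium inlay panel in the front half of the cover; axes parallel to the unit's. The inlay shows 84 (x) by 180 (y) mm, is rigid, and lies 2 mm below the cover, 88 above the counter. The concealed release lies in its mid-width (same x as this point), its centre anywhere from 55 mm to the -y side to 55 mm to the +y side of this point: find it.
- release (a joint): Push-in of the release, m: 0 up, 0.006 fully in; from about 0.0035 it frees the drawer. An aluminium plate like the inlay, 60 (x) by 54 (y) mm, its face 2 mm below the inlay's in a recess of that outline; a spring returns it: moves from 2 N, fully in at 4.5 N. Its place is not reported: feel where the surface is lower and gives, or see the outline. Shut fingers must come down inside it or rest on the rigid inlay.
- cash_drawer (a joint): How far the drawer has come out of the front (-x side) of the unit, m: 0 shut, 0.075 fully out. A spring drives it out by itself within about a second once the release is pushed in; it stays out afterwards.
- drawer_front (a point): Centre of the outer face of the drawer's black front (396 wide, 66 tall, centre 39 above the counter); it moves with the drawer towards the robot.
- jam_jar: Bystander: amber jam jar, diameter 68, 85 tall, standing on the rear part of the cash drawer's cover (mm). Origin: centre of its underside.
- tea_tin: Bystander: steel tin with a blue band, diameter 60, 60 tall, standing on the rear part of the cash drawer's cover (mm). Origin: centre of its underside.
- syrup_bottle: Bystander: orange syrup bottle, diameter 68, 250 tall, on the counter to the right (-y) (mm). Origin: centre of its underside.
- chutney_jar: Bystander: black jar, diameter 68, 95 tall, on the counter to the right (-y) (mm). Origin: centre of its underside.
- pickle_jar: Bystander: green jar, diameter 76, 120 tall, on the counter to the left (+y) (mm). Origin: centre of its underside.
- label_roll: Bystander: green roll of labels, outer diameter 60, 30 tall, on the counter to the left (+y) (mm). Origin: centre of its underside.
- price_stamp: Bystander: blue and black hand stamp, 50 x 30 x 65 tall, standing on the rear part of the cover (mm). Origin: centre of its underside.

How it is judged:
By the outcome, as a careful person would: the job done as asked, in the order asked, and still so for the second after the job is handed in, with the robot touching nothing.
It also fails if it takes over 48 s, if anything falls off the work surface, if the arm or the gripper's body presses on something with over 40 N, if the wrist force passes 120 N, or if a joint passes its speed limit or range.

### The arm

A 6-joint arm with a two-finger parallel gripper is mounted at the origin on the work surface. World frame = base frame: x ahead of the robot, y to its left, z up, the work surface at z = 0. Lengths are in m, angles in degrees, forces in N, time in s.
With the tool pointing down it reaches from about 0.4 to 0.825 m from the base axis. Payload 7 kg.
Tool frame: the origin (TCP) lies between the finger pads; the fingertips stand 19 mm ahead of it and the grasp point (between the pads) is the TCP; z points along the fingers, y is the line along which they close (so a half turn about z gives the same grasp; the last joint's range is limited). The gripper opens to 88 mm and grips with 3 to 60 N. Pads are 19 mm wide; open, the fingers measure 130 mm over their backs; the gripper's body (78 mm by 193 mm) begins 47 mm behind the grasp point.
Start: joints at [92.023, 20.546, 0.682, 0, -70.136, -16.507], TCP at [0.169, 0.654, 0.246] pointing down, gripper open.
Joint ranges: [-176.03, 176.03], [-82.01, 121.73], [-58.28, 71.71], [-173.87, 95.51], [-174.79, -0.11], [-173.66, 173.66]. Speed limits (degrees/s): [136.94, 136.94, 172.46, 180, 180, 180].

### API

Orientations are given as [roll, pitch, yaw] about the fixed x, y, z axes, in that order (R = Rz(yaw) Ry(pitch) Rx(roll)).
In Python, from plant import r gives the robot as it stands. The module is installed in compiled form; this text tells all that it offers.
- The arm moves only by the shell command python3 -m pendant 'ROWS' [OPENING] [FORCE]. ROWS is JSON, a list of rows, each a list of 6 numbers: the shift along the tool's x, y, z in mm, then the turn, a rotation vector about the tool's x, y, z in rad. In form: [[tx, ty, tz, wx, wy, wz], ...]. A call has 1 to 20 rows; each row is the pose to reach, as a shift and turn from the pose commanded when the call began, along the tool's axes at that moment; what a row does not reach only later rows make up. A row lasts 1/8 s, in which the tool goes at most 62.5 mm and 10.7 degrees, less where a joint would pass 70% of its speed; a pose out of reach is approached as far as the arm can. A call with a gripper value outside its range is refused whole. OPENING is the finger opening in mm, from 0 to 87.6, set as the call begins (- or left out, the last holds). The fingers move at their own pace and stop on an object; FORCE is the grip in N (left out, the last holds). Time passes only in rows, so rows that repeat a pose let the fingers close. It gives the time, the measured TCP pose, the force, the opening and the grip force at its end, in the units of the state.
- r.get_state(): the state, without advancing time (a new reading comes with each control period).
- r.capture(name): name is "scene" or "top" or "wrist"; returns the picture (420x560x3 uint8, red, green, blue); there is no depth.
- r.camera_params(name): a dict with "mtx" (3x3 intrinsics, pixels), "distortion" ([k1, k2, p1, p2, k3] as OpenCV has them; the pictures are not rectified), "rvec" (rotation vector, rad) and "tvec" (3), from world to camera coordinates, as OpenCV has them; the wrist camera has in their place "mount" (4x4, takes a point from camera to tool coordinates, whose origin is the TCP and whose axes are the flange's). Camera axes: x right, y down, z forward; pixel columns grow to the right and rows downward; lengths in m; the calibration is good to about 2 mm. A picture is of the moment at which its call begins: read the wrist's pose just before it. camera_params takes no time and is no camera call.
- r.close_job(): hands the job in; it is judged then, once.
The state is a dict: "time_s": time; "joints": joint angles; "qd": joint speeds; "joint_torque": joint torques, N m; "tcp_pos": TCP position; "eef_rot": TCP orientation; "contact_force": force on the tool from outside, world axes, zero at the start; "moment": the same for the moment, N m; "gripper_width": finger opening in m; "gripper_force": force on a finger pad.
Only numpy, scipy, OpenCV 4.12 (cv2) and the standard library are available. Lean on these libraries where they do the work, as an engineer would, in place of code of your own. Each camera call takes 0.05 s, during which the arm holds its last target. There are 200 camera calls.

## Working session

There is one attempt and no reset: what is moved stays moved. The work goes in short steps, Python scripts to look and compute and a shell command to move; the robot and the scene stay as the last step left them, time stands still between calls to the robot, and variables do not carry over. Pictures are saved under pics/ and viewed, at most 10 in all, crops included, and the job is handed in when it is done.

```bash
mkdir -p pics; python3 - <<'E'
from plant import r
import cv2,numpy as np
s=r.get_state();print({k:np.round(v,3).tolist() for k,v in s.items()})
for n in("scene","top"):
    cv2.imwrite(f"pics/{n}0.png",r.capture(n)[:,:,::-1]);p=r.camera_params(n);print(n,{k:np.round(v,3).tolist() for k,v in p.items()})
print(r.camera_params("wrist"))
E
```

```text
{'time_s': 0.0, 'joints': [92.024, 20.592, 0.635, -0.02, -70.138, -16.507], 'qd': [0.026, -0.132, -0.136, -0.07, 0.014, -0.003], 'joint_torque': [-0.001, -58.271, 29.306, 6.997, 0.007, -0.0], 'tcp_pos': [0.169, 0.653, 0.245], 'eef_rot': [179.903, -0.009, -14.49], 'contact_force': [0.908, -0.877, -0.503], 'moment': [-0.013, -0.033, -0.011], 'gripper_force': 0.0, 'gripper_width': 0.088}
scene {'mtx': [[420.702, 0.0, 280.217], [0.0, 420.702, 211.26], [0.0, 0.0, 1.0]], 'distortion': [-0.077, 0.0, 0.0, 0.0, 0.0], 'rvec': [1.438, 2.176, -0.829], 'tvec': [0.217, -0.363, 1.695]}
top {'mtx': [[423.457, 0.0, 280.792], [0.0, 423.457, 205.923], [0.0, 0.0, 1.0]], 'distortion': [-0.021, 0.0, 0.0, 0.0, 0.0], 'rvec': [2.21, -2.159, 0.081], 'tvec': [-0.002, 0.621, 1.303]}
{'mtx': array([[317.56560576,   0.        , 280.26718675],
       [  0.        , 317.56560576, 205.9636381 ],
       [  0.        ,   0.        ,   1.        ]]), 'distortion': array([-0.03509265,  0.        ,  0.        ,  0.        ,  0.        ]), 'mount': array([[-6.59458045e-05, -9.63396953e-01, -2.68078918e-01,
         7.10814169e-02],
       [ 9.99999985e-01, -2.08449105e-05, -1.71083502e-04,
        -1.48622077e-04],
       [ 1.59233244e-04, -2.68078925e-01,  9.63396940e-01,
        -1.38667653e-01],
       [ 0.00000000e+00,  0.00000000e+00,  0.00000000e+00,
         1.00000000e+00]])}
```

View pics/top0.png

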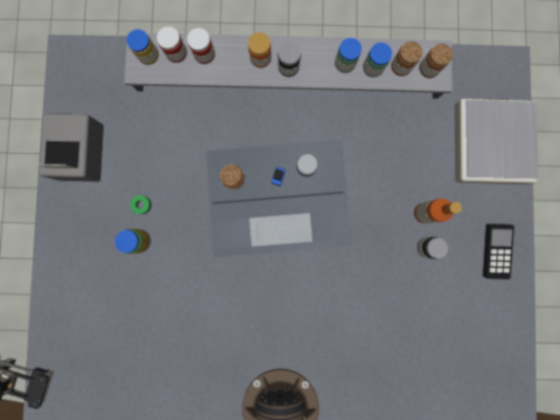

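View pics/scene0.png

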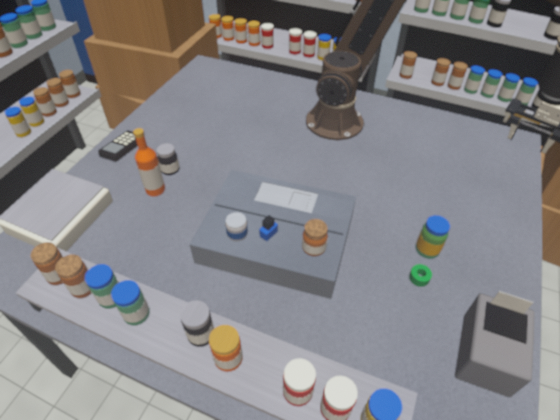

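The top view shows the bright inlay at about (250–312, 213–245). In the scene view a square outline shows near (298, 200), towards its +y end. Next I'll measure the inlay and enlarge it.

```bash
cat >h.py <<'E'
import numpy as np,cv2
from scipy.spatial.transform import Rotation as R
from plant import r
def ray(n,px,z,st=None):
    p=r.camera_params(n);px=np.float64(px).reshape(-1,1,2)
    d=cv2.undistortPoints(px,p["mtx"],p["distortion"]).reshape(-1,2);d=np.c_[d,np.ones(len(d))]
    if n=="wrist":
        M=p["mount"];Rt=R.from_euler("xyz",st["eef_rot"],degrees=True).as_matrix()
        d=d@(Rt@M[:3,:3]).T;c=Rt@M[:3,3]+st["tcp_pos"]
    else:
        Rc=cv2.Rodrigues(p["rvec"])[0];d=d@Rc;c=-Rc.T@np.ravel(p["tvec"])
    return c+d*((z-c[2])/d[:,2])[:,None]
def inlay(im,win,thr=None):
    x0,y0,x1,y1=win;g=cv2.cvtColor(im,cv2.COLOR_RGB2GRAY)[y0:y1,x0:x1]
    t,m=cv2.threshold(g,0,255,cv2.THRESH_OTSU)
    m=cv2.morphologyEx(m,cv2.MORPH_CLOSE,np.ones((5,5)))
    c=max(cv2.findContours(m,0,2)[0],key=cv2.contourArea)
    return cv2.boxPoints(cv2.minAreaRect(c))+[x0,y0]
def report(P):
    c=P.mean(0);e=np.diff(np.r_[P,P[:1]],axis=0);L=np.linalg.norm(e,axis=1);l=e[np.argmax(L)]
    l=l*np.sign(l[1]);print("c",c.round(4),"sides",L.round(4),"yaw",np.degrees(np.arctan2(-l[0],l[1])).round(2));return c
E
python3 - <<'E'
from h import *
im=cv2.imread("pics/top0.png")[:,:,::-1].copy();report(ray("top",inlay(im,(225,203,335,255)),.088))
im2=cv2.imread("pics/scene0.png")[:,:,::-1].copy();b=inlay(im2,(240,175,330,222))
print(b.round());
cl=cv2.createCLAHE(4,(2,2))
a=cl.apply(cv2.resize(cv2.cvtColor(im[205:255,240:325],cv2.COLOR_RGB2GRAY),(680,290),interpolation=2))
c=cl.apply(cv2.resize(cv2.cvtColor(im2[178:220,245:330],cv2.COLOR_RGB2GRAY),(680,290),interpolation=2))
cv2.imwrite("pics/z.png",np.vstack([a,c]))
E
```

```text
c [0.5464 0.0122 0.088 ] sides [0.1816 0.0854 0.1808 0.0853] yaw 6.13
[[254. 200.]
 [259. 180.]
 [318. 194.]
 [313. 213.]]
```

View pics/z.png

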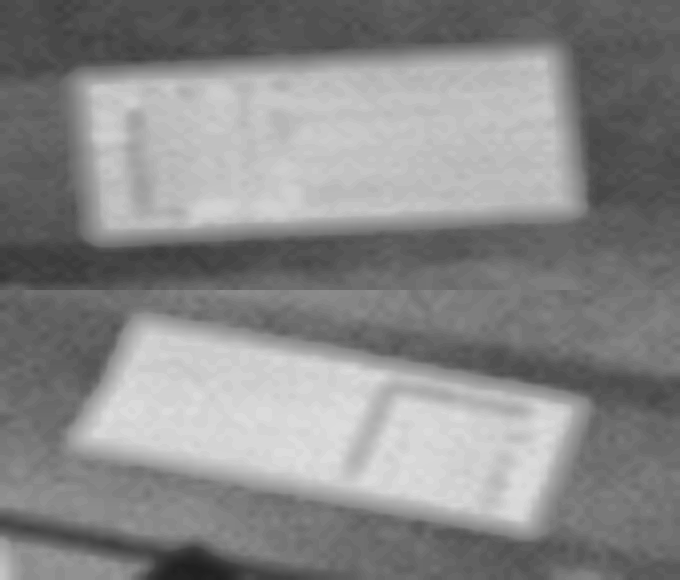

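The enlargement shows the recess outline: its +y edge at top px ≈(257.5, 232.6), and its two side edges at scene px ≈(291.3, 198.3) and ≈(307.5, 205.5).

```bash
python3 - <<'E'
from h import *
c=np.array([.5464,.0122,.088]);t=np.radians(6.13);Y=np.array([-np.sin(t),np.cos(t),0]);X=np.array([np.cos(t),np.sin(t),0])
for n,p in(("top",[257.5,232.6]),("scene",[291.3,198.3]),("scene",[307.5,205.5])):
    P=ray(n,p,.088)[0]-c;print(n,"x",P@X,"y",P@Y)
im=cv2.imread("pics/scene0.png")[:,:,::-1].copy();report(ray("scene",inlay(im,(240,175,330,222)),.088))
for d in(25,30,35,40):print(d,c+Y*d/1000)
s=r.get_state();Rt=R.from_euler("xyz",s["eef_rot"],degrees=True)
for z in (.2,): print("shift mm",Rt.inv().apply(c+Y*.035+[0,0,z-.088]-s["tcp_pos"])*1000,"joint1 dir",np.degrees(np.arctan2(.0122+.035,.543)))
E
```

```text
top x -0.0041022671916515745 y 0.06806921983334542
scene x 0.0016344375911209119 y 0.018956574983466003
scene x 0.01604936256189504 y 0.07365200978631847
c [0.546  0.0123 0.088 ] sides [0.0868 0.1922 0.0833 0.1837] yaw 5.48
25 [0.54373038 0.03705705 0.088     ]
30 [0.54319646 0.04202847 0.088     ]
35 [0.54266254 0.04699988 0.088     ]
40 [0.54212861 0.05197129 0.088     ]
shift mm [513.67434572 493.22807723  45.53267252] joint1 dir 4.96791941496779
```

The outline puts the plate centre at about y = +45 mm from the inlay's centre. I'll approach above it with the gripper shut, the tool aligned to the unit, standing 20 mm short in x.

```bash
python3 -m pendant '[[15,15,0,0,0,0],[46,46,0,0,0,-0.03],[77,77,0,0,0,-0.06],[108,108,0,0,0,-0.09],[139,139,0,0,0,-0.12],[170,170,0,0,0,-0.15],[205,205,0,0,0,-0.18],[240,240,0,0,0,-0.21],[275,275,0,0,0,-0.24],[310,310,5,0,0,-0.27],[345,345,15,0,0,-0.3],[380,380,25,0,0,-0.33],[415,415,35,0,0,-0.36],[445,445,40,0,0,-0.36],[470,470,45,0,0,-0.36],[485,485,45,0,0,-0.36],[491,491,45,0,0,-0.36],[491,491,45,0,0,-0.36],[491,491,45,0,0,-0.36],[491,491,45,0,0,-0.36]]' 0 20
python3 - <<'E'
from h import *
s=r.get_state();im=r.capture("wrist");cv2.imwrite("pics/w1.png",im[:,:,::-1])
print(s["time_s"],s["tcp_pos"],s["eef_rot"],s["contact_force"],s["gripper_width"])
import json;json.dump({k:np.asarray(s[k]).tolist() for k in("tcp_pos","eef_rot")},open("w1.json","w"))
E
```

```text
time_s: 2.6
tcp_pos: [0.5211, 0.0559, 0.2007]
eef_rot: [-180.0, -0.0, 6.2]
contact_force: [0.1, -0.7, -0.1]
gripper_width: 0.0004
gripper_force: 0.0
2.6 [0.52114594 0.05592651 0.20070729] [-1.79990918e+02 -1.38889771e-02  6.19928743e+00] [ 0.12052032 -0.71941147 -0.08522605] 0.00042037417311958307
```

View pics/w1.png

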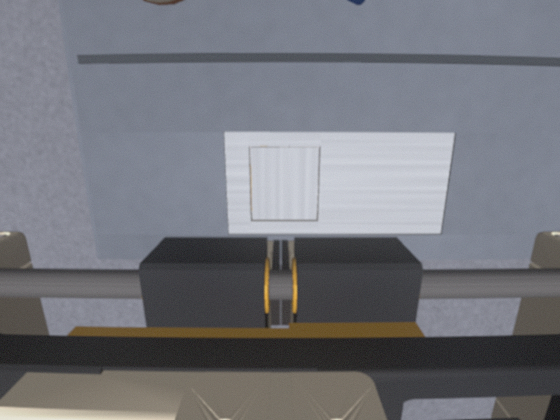

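The wrist view shows the inlay at about (226–452, 132–235) and, inside it, the recess outline with corners (249,146), (320,146), (319,220), (250,220). The shut fingers sit below it in the picture.

```bash
python3 - <<'E'
from h import *;import json
s=json.load(open("w1.json"))
im=cv2.imread("pics/w1.png")[:,:,::-1].copy()
c=report(ray("wrist",[(225,132),(453,132),(443,234),(229,234)],.088,s))
P=ray("wrist",[(249,146),(320,146),(319,220),(250,220)],.087,s);q=report(P)
t=np.radians(6.1);print("along y",(q-c)@[-np.sin(t),np.cos(t),0],"x",(q-c)@[np.cos(t),np.sin(t),0])
s=r.get_state();print(R.from_euler("xyz",s["eef_rot"],degrees=True).inv().apply([*q[:2],.12]-s["tcp_pos"])*1000)
E
```

```text
c [0.5448 0.012  0.088 ] sides [0.1777 0.0848 0.1817 0.084 ] yaw 6.13
c [0.5407 0.0552 0.087 ] sides [0.0557 0.061  0.0577 0.061 ] yaw -82.7
along y 0.04339633641910882 x 0.00047629884744939733
[19.27074591  2.86848758 80.72931975]
```

Everything agrees: the plate is at y ≈ +43 mm and x ≈ 0, measuring about 56 x 61. I'll move over it and down to 10 mm above.

```bash
python3 -m pendant '[[10,1,10,0,0,0],[19,3,30,0,0,0],[19,3,55,0,0,0],[19,3,75,0,0,0],[19,3,85,0,0,0],[19,3,85,0,0,0],[19,3,85,0,0,0]]'
python3 - <<'E'
from h import *
w=r.capture("wrist")[:,:,::-1];s=r.capture("scene")[150:255,220:360,::-1]
cv2.imwrite("pics/w2.png",np.hstack([w[::1,::1],cv2.resize(s,None,fx=1.7,fy=4)])[:, :798])
E
```

```text
time_s: 3.52
tcp_pos: [0.5412, 0.0546, 0.1162]
eef_rot: [-180.0, -0.1, 6.2]
contact_force: [0.3, -0.2, 0.3]
gripper_width: 0.0004
gripper_force: 0.0
```

View pics/w2.png

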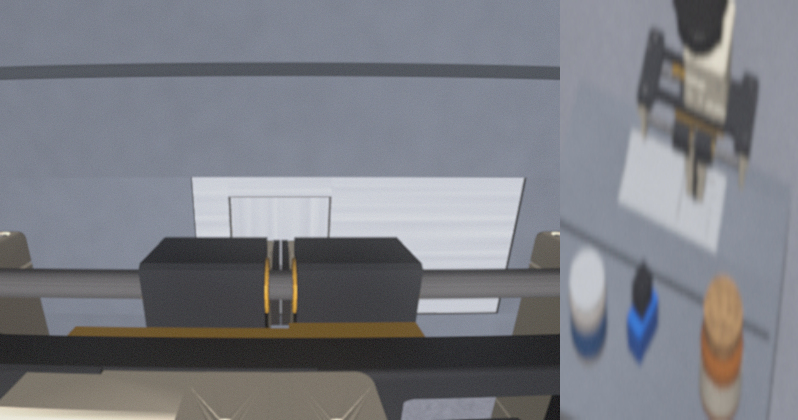

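The shut fingers hang as a narrow tip (scene crop about (697,190)) over the plate, and the black blocks are well above it. Now I'll feel downwards in small steps.

```bash
python3 -m pendant '[[0,0,3,0,0,0],[0,0,6,0,0,0],[0,0,8,0,0,0],[0,0,10,0,0,0],[0,0,11,0,0,0],[0,0,12,0,0,0],[0,0,12,0,0,0],[0,0,12,0,0,0]]'; python3 -m pendant '[[0,0,0.5,0,0,0],[0,0,1,0,0,0],[0,0,1,0,0,0],[0,0,1,0,0,0]]';  python3 -m pendant '[[0,0,0.5,0,0,0],[0,0,1,0,0,0],[0,0,1,0,0,0],[0,0,1,0,0,0]]'
```

```text
time_s: 4.62
tcp_pos: [0.5407, 0.0544, 0.1037]
eef_rot: [-180.0, -0.0, 6.1]
contact_force: [-1.4, -0.3, 5.1]
gripper_width: 0.0005
gripper_force: 2.4
time_s: 5.12
tcp_pos: [0.5406, 0.0544, 0.1026]
eef_rot: [180.0, -0.0, 6.1]
contact_force: [-2.0, 0.1, 4.4]
gripper_width: 0.0001
gripper_force: 2.5
time_s: 5.62
tcp_pos: [0.5407, 0.0543, 0.1015]
eef_rot: [180.0, 0.0, 6.1]
contact_force: [-1.3, 0.5, 2.8]
gripper_width: 0.0004
gripper_force: 1.6
```

The surface gives at about 3–5 N and lies below the inlay, so this is the plate. I'll press it fully in and hold.

```bash
python3 -m pendant '[[0,0,1,0,0,0],[0,0,2,0,0,0],[0,0,2.5,0,0,0],[0,0,3,0,0,0],[0,0,3,0,0,0],[0,0,3,0,0,0],[0,0,3,0,0,0],[0,0,3,0,0,0]]'
python3 - <<'E'
from h import *
cv2.imwrite("pics/t3.png",cv2.resize(r.capture("top")[120:320,180:400,::-1],None,fx=2.7,fy=2.7))
E
```

```text
time_s: 6.62
tcp_pos: [0.5407, 0.0544, 0.0992]
eef_rot: [180.0, -0.0, 6.2]
contact_force: [-4.5, 0.4, 10.2]
gripper_width: 0.0002
gripper_force: 5.2
```

View pics/t3.png

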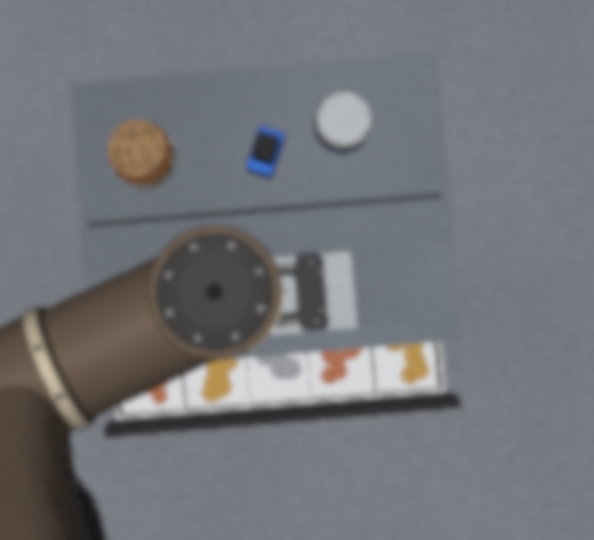

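The drawer is out: its black front is at row ≈415 and the case edge at ≈345, which is about 75 mm. The goods haven't moved. Now I'll take the hand straight up.

```bash
python3 -m pendant '[[0,0,-3,0,0,0],[0,0,-10,0,0,0],[0,0,-25,0,0,0],[0,0,-50,0,0,0],[0,0,-80,0,0,0],[0,0,-110,0,0,0],[0,0,-140,0,0,0],[0,0,-150,0,0,0],[0,0,-150,0,0,0],[0,0,-150,0,0,0],[0,0,-150,0,0,0],[0,0,-150,0,0,0]]'
python3 - <<'E'
from h import *
im=r.capture("top");cv2.imwrite("pics/t4.png",cv2.resize(im[120:320,180:400,::-1],None,fx=2.7,fy=2.7))
# black front line right part: pixel rows around crop (440,405)
p=ray("top",[180+440/2.7,120+405/2.7],.072)[0];q=ray("top",[180+445/2.7,120+343/2.7],.09)[0];print(p,q,np.hypot(*(p-q)[:2]))
E
```

```text
time_s: 8.18
tcp_pos: [0.5404, 0.0543, 0.2479]
eef_rot: [180.0, 0.1, 6.1]
contact_force: [-1.1, 0.2, 0.2]
gripper_width: 0.0004
gripper_force: 0.0
[ 0.42979878 -0.17771269  0.072     ] [ 0.49855079 -0.17957668  0.09      ] 0.06877727451363103
```

View pics/t4.png

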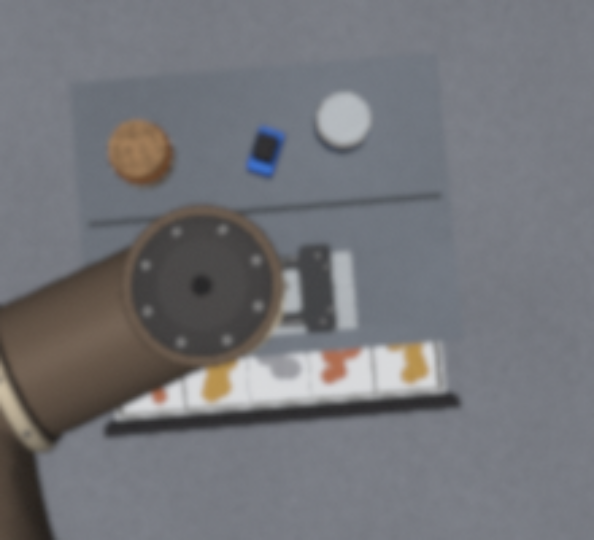

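The drawer is unchanged at its end stop, the goods are in place and the hand is clear.

```bash
python3 -c "
from plant import r
print(r.close_job())"
```

```text
the job is handed in; nothing more can be done
None
```

I found the release plate about 43 mm to the +y side of the inlay's centre and pressed it in; the drawer sprang out to its stop (about 70–75 mm in the images), the goods on the cover stayed put, the hand is well clear, and the job is handed in at about 8 s.

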